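# Fit a price-label holder behind the shelf lip and hold it home

## Robot

A 6-joint arm with a two-finger parallel gripper is mounted at the origin on the work surface. World frame = base frame: x ahead of the robot, y to its left, z up, the work surface at z = 0. Lengths are in m, angles in rad, forces in N, time in s.
With the tool pointing down it reaches from about 0.3 to 0.85 m from the base axis. Payload 4.2 kg.
Tool frame: the origin (TCP) lies midway between the tips of the shut fingers; the grasp point (between the pads) lies 19 mm behind it; z points along the fingers, x is the direction in which the jaws open and shut, and the axes are right-handed (so a half turn about z gives the same grasp; the last joint's range is limited). The gripper opens to 91 mm and grips with 3 to 60 N. Pads are 32 mm wide; open, the fingers measure 118 mm over their backs; the gripper's body (76 mm by 178 mm) begins 60 mm behind the grasp point.
Start: joints at [1.225, 0.32, 1.565, -0, 1.257, -0.02], TCP at [0.184, 0.545, 0.214] pointing down, gripper open.
Joint ranges: [-3.11, 3.11], [-0.84, 2.01], [0.21, 2.61], [-1.34, 4.49], [0.05, 2.63], [-2.56, 2.56]. Speed limits (rad/s): [2.57, 2.57, 3.14, 3.14, 3.14, 3.14].

## Interface

Orientations are given as a unit quaternion [x, y, z, w].
In Python, from bench import r gives the robot as it stands. Calls block until the motion is done:
- r.move_pose(position, orientation): joint-space move of the TCP to a pose.
- r.line_to(position, rot=None, feed=0.15, threshold=None): straight line of the TCP; rot=None keeps the orientation; feed is the mean speed in m/s. With threshold (N) it stops when the force on the tool has changed by that much, and returns True; else False.
- r.move_joints(angles): joint-space move.
- r.command_gripper(opening): finger opening in m; the grip force is fixed at half the most; returns when the fingers have stopped.
- r.dwell(seconds).
- r.solve_ik(position, orientation): joint angles nearest the present ones, or None.
- r.get_state(): the state.
- r.grab_frame(name): name is "side" or "top" or "wrist"; returns the picture (480x640x3 uint8, blue, green, red); there is no depth.
- r.calibration(name): a dict with "camera_matrix" (3x3 intrinsics, pixels), "k1" (the pictures are not rectified: a ray, as slopes to the right and down, at radius r is drawn at 1 + k1 r^2 times it, then the intrinsics apply), "cam_to_world" (4x4, takes a point from camera to world coordinates). Camera axes: x right, y up, looking along -z (the intrinsics and any distortion apply to the point x, -y, -z); pixel columns grow to the right and rows downward; lengths in m; the calibration is good to about 2 mm. A picture is of the moment at which its call begins: read the wrist's pose just before it. calibration takes no time and is no camera call; for the wrist camera it gives the pose at the moment of the call.
A pose or a line that the arm cannot do raises r.Unreachable and nothing moves.
- r.hand_in(): hands the job in, once; it reports no verdict.
The state is a dict: "t": time; "q": joint angles; "joint_vel": joint speeds; "joint_efforts": joint torques, N m; "eef_pos": TCP position; "orientation": TCP orientation; "ft_force": force on the tool from outside, world axes, zero at the start; "torque": the same for the moment, N m; "grip_width": finger opening in m.
Only numpy, scipy, OpenCV 4.12 (cv2) and the standard library are available. Lean on these libraries where they do the work, as an engineer would, in place of code of your own. Each camera call takes 0.05 s, during which the arm holds its last target. There are 200 camera calls.

## Task

Turn the black knob of the steel latch clockwise until the latch's pointed blade lines up with the raised index mark on the shelf, so that it clears the empty place in the label rail. Then take the wide label holder from the wooden rack, with its stepped face towards the front lip, and push its tongue down behind the lip between the two fitted holders until it is fully home against the spring strip. Finish while still holding it pressed home (it springs up if let go), the latch still at its mark, and leave the small holder and the other things on the table and shelf where they are.

Things in the scene. Friction and masses are not known exactly. Their poses are not given: they have to be found in the camera images.
- label_holder: the WIDE white plastic label holder, about 60 g, upright in one of the rack's two grooves (which one varies). Origin: middle of its tongue's foot; z up, y along its width, -x the stepped face with the paper. Tongue 60 mm wide, 5 thick (x -2.5 to 2.5), 26 deep (z 0 to 26), rounded foot. Header above it 90 wide, 11 thick (x -8.5 to 2.5), 55 high (z 26 to 81); flush at the back, a 6 mm step at the front.
- holder_grip (a point): centre of the wide holder's header across its width and thickness, 14 mm below its top (67 mm above its foot): grip here across the 11 mm thickness. Once home, the shelf deck behind it is 31 mm below this point: keep the fingertips above that.
- small_holder: the other holder in the rack, same shape, material, origin and axes, but its header is only 50 mm wide and its tongue 36 mm: leave it in its groove.
- rack: light wooden rack fixed on the table, 115 mm (x) x 100 mm (y) x 32 mm high, origin at the centre of its underside. Two grooves along y, open above and at the ends, at x = -37.5 and +37.5 mm, 6.5 mm wide. A holder stands with its step on the rack's top, its foot 6 mm above the table.
- shelf: pale grey shelf section, fixed, position and turn vary. Origin on the table under the middle of the rail's empty place; x to the back, y along the rail. Deck 85 mm high (x 4 to 204 mm). Two fitted white holders (tops at 130 mm) leave an empty place 120 mm long, y -60 to 60. Wooden ends beyond y +-180, 105 mm high. Stock on the deck at x 135 to 200, under 125 mm high.
- lip (a point): middle of the top edge of the 3 mm thick aluminium front lip, 75 mm above the table, x = -5.5 mm in the shelf's frame. Behind it is the rail's slot, 8 mm wide, open above (shelf x -4 to 4), then the upright edge of the shelf deck, 10 mm higher than the lip: a foot sliding down that edge drops into the slot.
- seat (a point): where the wide holder's origin (foot) lies when fully home: middle of the empty place, 49 mm above the table, 26 mm below the lip's top; axes as the shelf's. Home, the holder's step rests on the lip. Up to 15 mm either way along y is as good.
- latch (a joint): angle of the steel turn latch, rad, growing clockwise seen from above; stays where it is left (friction 0.06 N m), range -0.4 to 1.9. At 0 its blade points straight to the shelf's front (shelf -x) across the slot, blocking the empty place; it starts within 0.25 of that. At 1.15 it lines up with the index mark.
- index_mark (a point): middle of the raised index mark on the deck: a thin dark rib 20 x 4 mm, 3 mm high, radial to the latch's axis and 108 mm from it. The pointed blade ends 11 mm short of the rib's near end when lined up.
- knob_grip (a point): on the latch's upright axis, 80 mm behind the slot's middle, 36 mm above the deck, the height to grip the black knob: an upright bar 12 mm thick, 44 mm long, 11 to 46 mm above the deck, its long axis in line with the blade. The blade is 14 mm wide, reaches 87 mm from the axis and lies 2 to 6 mm above the deck.
- press_strip (a joint): how far the sprung steel strip on the slot's floor is pressed down, m: 0 when free, 0.007 when the wide holder is fully home, at most 0.010. The foot meets it 7 mm above home; it pushes back with 3 N at first and 8 N when home.
- tape_roll: bystander: flat roll of brown tape, 96 mm across, 24 mm high; origin at the underside's centre.
- calculator: bystander: black calculator, 130 x 85 x 17 mm; origin at the underside's centre.
- pen_cup: bystander: red pen cup, 72 mm across, 95 mm high, pens to 155 mm; origin at the underside's centre.
- glue_bottle: bystander: white bottle, 52 mm across, 120 mm high; origin at the underside's centre.
- stapler: bystander: stapler, 140 x 36 x 42 mm; origin at the underside's centre.
- carton: bystander: small carton, 100 x 70 x 50 mm; origin at the underside's centre.
Things that resemble listed ones, but are neither listed nor needed, are in the scene too. Leave any green look-alike of the label_holder alone.

How it is judged:
By the outcome, as a careful person would: the job done as asked, in the order asked, and still so for the second after the job is handed in, while the arm keeps its last pose, push and grip.
It also fails if it takes over 51 s, if anything falls off the work surface, if the arm or the gripper's body presses on something with over 40 N, if the wrist force passes 120 N, or if a joint passes its speed limit or range.

## Working session

There is one attempt and no reset: what is moved stays moved. The work goes in short steps, each a Python script; the robot and the scene stay as the last script left them, time stands still between calls to the robot, and variables do not carry over. Pictures are saved under pics/ and viewed, about 8 in all and at most 12, crops included, and the job is handed in when it is done.

```bash
ls; mkdir -p pics
cat > h.py <<'E'
import numpy as np, cv2
from scipy.spatial.transform import Rotation as R
from bench import r
def cal(n):
    c=r.calibration(n); return np.array(c["camera_matrix"]),c["k1"],np.array(c["cam_to_world"])
def proj(c,P):
    K,k1,T=c; P=np.atleast_2d(P); p=(P-T[:3,3])@T[:3,:3]
    s=np.c_[p[:,0]/-p[:,2],-p[:,1]/-p[:,2]]; q=(s**2).sum(1,keepdims=True); s=s*(1+k1*q)
    return s*[K[0,0],K[1,1]]+[K[0,2],K[1,2]]
def unproj(c,uv,z):
    K,k1,T=c; uv=np.atleast_2d(np.float64(uv)); d=(uv-[K[0,2],K[1,2]])/[K[0,0],K[1,1]]; s=d.copy()
    for _ in range(30): s=d/(1+k1*(s**2).sum(1,keepdims=True))
    v=np.c_[s[:,0],-s[:,1],-np.ones(len(s))]@T[:3,:3].T; o=T[:3,3]
    return o+v*((np.array(z).reshape(-1,1)-o[2])/v[:,2:])
def down(yaw): # tool z down, tool x at angle yaw
    x=np.array([np.cos(yaw),np.sin(yaw),0]); z=np.array([0,0,-1.]); return R.from_matrix(np.c_[x,np.cross(z,x),z]).as_quat()
E
python3 - <<'E'
from h import *
s=r.get_state(); print(s['t'],s['eef_pos'],s['orientation'],s['grip_width'])
for n in ("top","side"):
    cv2.imwrite(f"pics/{n}0.png",r.grab_frame(n)); c=cal(n); print(n,c[0][0,0],c[1],c[2].round(3).tolist())
E
```

```text
pics
0.0 [0.18385892 0.54427443 0.21311956] [ 8.12410001e-01  5.83085935e-01 -7.20468059e-04  5.13049559e-04] 0.09118617108651028
top 434.21471381755117 -0.024428350382605334 [[0.026, 0.987, -0.159, 0.316], [-0.999, 0.021, -0.03, -0.043], [-0.026, 0.16, 0.987, 1.054], [0.0, 0.0, 0.0, 1.0]]
side 598.4962606957581 0.03328177549806846 [[0.699, 0.45, -0.556, -0.433], [-0.715, 0.456, -0.531, -0.923], [0.014, 0.768, 0.64, 1.149], [0.0, 0.0, 0.0, 1.0]]
```

View pics/top0.png

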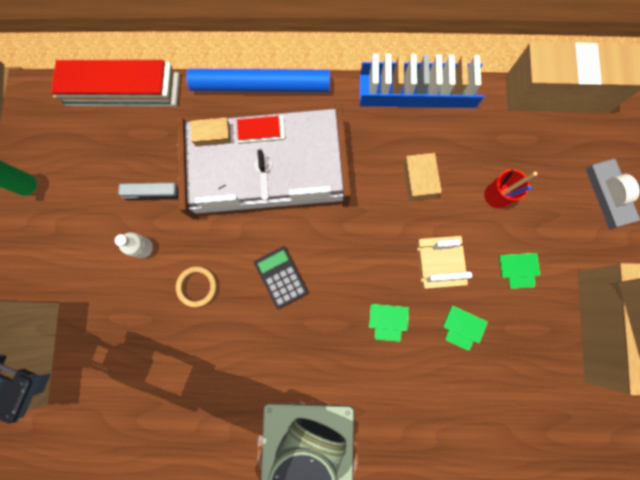

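View pics/side0.png

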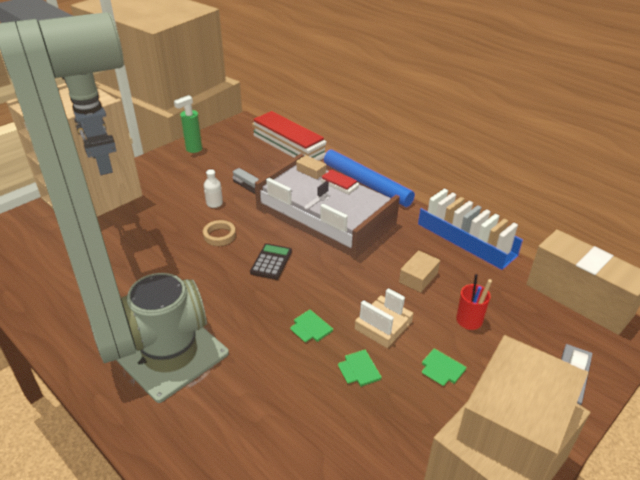

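The top view shows the shelf at about (185–345, 110–210), with the knob at (261,158), the blade tip at (265,198) and the index mark at (222,186). The rack is at (443,262), with the wide holder in its front groove at (450,277). The side view agrees. Next I'll enlarge the crops.

Run:
```python
from h import *
a=cv2.imread("pics/top0.png")
A=cv2.resize(a[100:220,175:360],None,fx=4.3,fy=4.3,interpolation=cv2.INTER_CUBIC)
cv2.imwrite("pics/c1.png",A[:600])
c=cal("top")
for n,u,z in [("knob",(261,158),.131),("tip",(265,198),.09),("mark",(222,186),.088),("wideTopL",(430,280),.087),("wideTopR",(471,276),.087),("railL",(195,199),.13),("railR",(330,189),.13),("smallL",(436,245),.087),("smallR",(461,242),.087)]:
    print(n,unproj(c,u,z).round(4))
```

```text
knob [[0.6525 0.1152 0.131 ]]
tip [[0.5715 0.1085 0.09  ]]
mark [[0.5989 0.2103 0.088 ]]
wideTopL [[ 0.3926 -0.2659  0.087 ]]
wideTopR [[ 0.4035 -0.3566  0.087 ]]
railL [[0.5558 0.2577 0.13  ]]
railR [[ 0.584  -0.0403  0.13  ]]
smallL [[ 0.4713 -0.2805  0.087 ]]
smallR [[ 0.4793 -0.3365  0.087 ]]
```

View pics/c1.png

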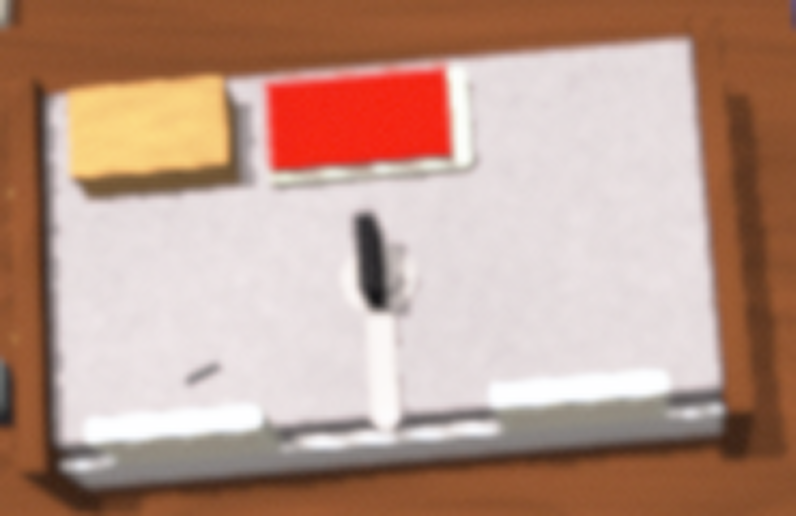

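The knob is at about (0.652, 0.115), the shelf is turned about 0.095 rad, and the blade is near 0. The wide holder measures 91 mm as expected. I'll look from close above the shelf.

Run:
```python
from h import *
r.move_pose([0.60,0.115,0.30],down(1.665))
c=cal("wrist"); im=r.grab_frame("wrist"); cv2.imwrite("pics/w1.png",im); np.savez("w1.npz",K=c[0],k=c[1],T=c[2])
print(r.get_state()['t'],c[2].round(3).tolist(), proj(c,[[.6525,.115,.131],[.5989,.2103,.088]]))
```

```text
2.3167 [[-0.096, -0.967, -0.238, 0.533], [0.995, -0.093, -0.023, 0.11], [0.0, -0.239, 0.971, 0.471], [0.0, 0.0, 0.0, 1.0]] [[317.84658734 268.41921888]
 [410.16242874 216.81175321]]
```

View pics/w1.png

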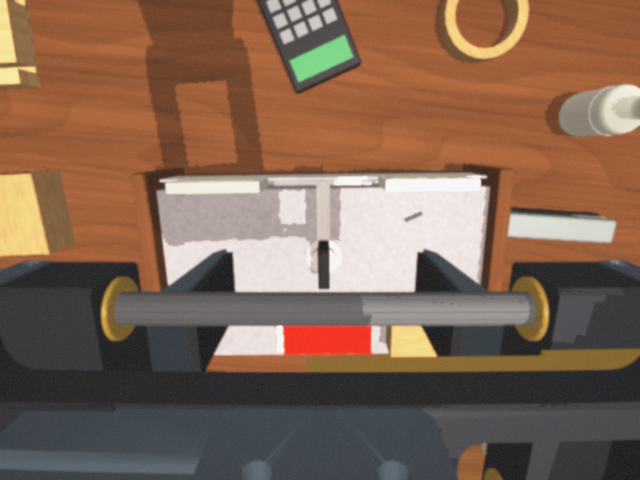

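The wrist view shows the knob at (323, 240–288), the blade tip at (322,180), the mark at (413,216), the lip around y=180, and the fitted holders at (165–260) and (385–480). I'll zoom in for measuring.

Run:
```python
from h import *
a=cv2.imread("pics/w1.png")
cv2.imwrite("pics/c2.png",cv2.resize(a[165:300,240:440],None,fx=4,fy=4,interpolation=cv2.INTER_CUBIC))
```

```text
(no output)
```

View pics/c2.png

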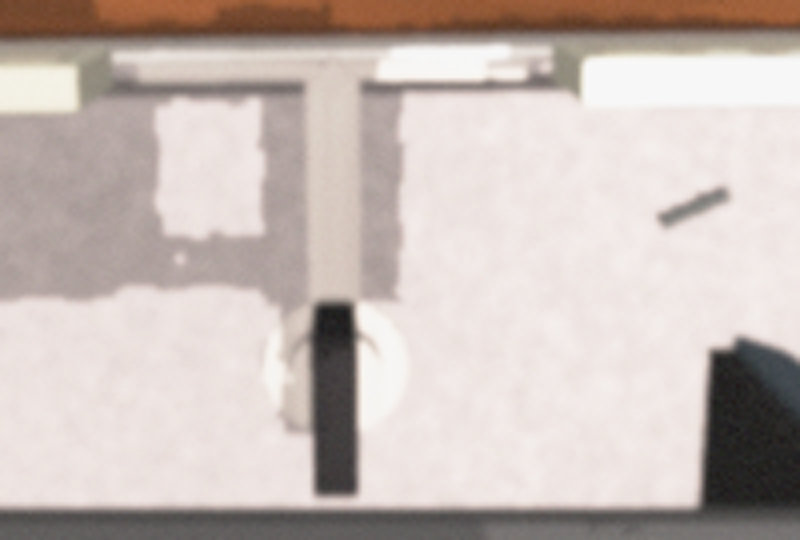

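Crop pixels (scale 4, offset 240,165): knob top front (334,342) and back (336,494), blade (332,80)–(333,300), mark (661,222)–(728,190), holder inner corners (78,108) and (582,106).

Run:
```python
from h import *
d=np.load("w1.npz"); c=(d['K'],float(d['k']),d['T'])
P={}
for n,u,z in [("kf",(334,342),.131),("kb",(336,494),.131),("b1",(332,90),.091),("b2",(333,290),.091),("m1",(661,220),.088),("m2",(728,191),.088),("hub",(336,367),.087),("L",(78,108),.13),("R",(582,106),.13),("dL",(112,92),.085),("dR",(555,88),.085),("Lo",(-290,112),.13),("Ro",(955,104),.13)]:
    P[n]=unproj(c,np.array(u)/4+[240,165],z)[0]; print(n,P[n].round(4))
k=(P['kf']+P['kb'])/2; m=(P['m1']+P['m2'])/2
print("knob",k,"len",np.linalg.norm(P['kf']-P['kb']),"thick px",44/4)
v=P['L']-P['R']; v2=P['dL']-P['dR']; 
# L in image left = world -y ?
for a in (v,v2): a=a*np.sign(a[1]); print("yaw",np.arctan2(-a[0],a[1]),np.linalg.norm(a))
ang=lambda a:np.arctan2(a[1],a[0])
ax=(P['hub'] if False else k); mv=m-ax; print("mark dist",np.hypot(*mv[:2]),"ang",ang(mv))
bl=P['b1']-P['b2']; kv=P['kf']-P['kb']; print("blade",ang(bl),"knob",ang(kv), "mark rib", ang(P['m2']-P['m1']))
```

```text
kf [0.6334 0.1189 0.131 ]
kb [0.6733 0.1232 0.131 ]
b1 [0.576  0.1127 0.091 ]
b2 [0.6304 0.1182 0.091 ]
m1 [0.6029 0.2055 0.088 ]
m2 [0.5932 0.2225 0.088 ]
hub [0.6535 0.1212 0.087 ]
L [0.5817 0.0526 0.13  ]
R [0.5697 0.1721 0.13  ]
dL [0.5829 0.0539 0.085 ]
dR [0.5704 0.1724 0.085 ]
Lo [ 0.5909 -0.0355  0.13  ]
Ro [0.5604 0.2612 0.13  ]
knob [0.65334592 0.12102148 0.131     ] len 0.04021523928556421 thick px 11.0
yaw 0.10004058765158806 0.12016445674495042
yaw 0.1051000987502927 0.11919195793934309
mark dist 0.10815183009251712 ang 2.107314344148329
blade -3.0414645772111526 knob -3.0335391900311452 mark rib 2.090774100533361
```

Everything agrees: the empty place measures 120 mm, the mark is 108 mm from the axis, and the latch is at about 0.00. The mark's direction is 2.10 rad. I'll turn the knob.

Run:
```python
from h import *
K=np.array([.6535,.121]); y0=1.671
r.command_gripper(0.05)
r.move_pose([*K,.17],down(y0)); r.line_to([*K,.102],feed=.12)
r.command_gripper(0.0); s=r.get_state(); print(s['t'],s['grip_width'],s['ft_force'],s['eef_pos'])
q=np.array(s['q']); q[5]+=1.142; r.move_joints(q); r.dwell(.1)
s=r.get_state(); print(s['t'],s['grip_width'],s['ft_force'],s['torque'],s['eef_pos'],R.from_quat(s['orientation']).as_matrix()[:,0])
r.command_gripper(0.05); r.line_to([*K,.19],feed=.2)
r.move_pose([.60,.115,.30],down(0.53+1.14))
c=cal("wrist"); im=r.grab_frame("wrist"); cv2.imwrite("pics/c3.png",cv2.resize(im[165:300,240:440],None,fx=4,fy=4,interpolation=cv2.INTER_CUBIC)); np.savez("w3.npz",K=c[0],k=c[1],T=c[2]); print(r.get_state()['t'])
```

```text
5.0917 0.011901280329580212 [ 0.56942187 -4.05506241  0.22228281] [0.65364634 0.11990045 0.10213147]
6.25 0.012084993095835881 [-1.1442434  -5.29651012  1.74382307] [-0.89085793  0.22352598 -0.0194926 ] [0.65311923 0.11884515 0.10213606] [ 0.86362788  0.50412301 -0.00262276]
8.6833
```

View pics/c3.png

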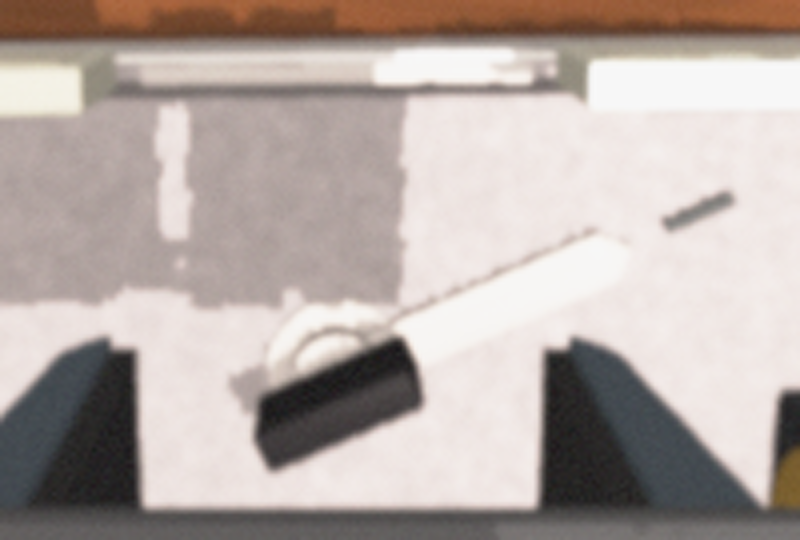

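The blade now points at the mark: tip at about (630,243), mark at (667,223)–(732,196). I'll measure it.

Run:
```python
from h import *
d=np.load("w3.npz"); c=(d['K'],float(d['k']),d['T'])
g=lambda u,z:unproj(c,np.array(u)/4+[240,165],z)[0]
m1,m2=g((667,223),.088),g((732,196),.088); t=g((630,243),.091)
u1,u2=g((430,303),.091),g((595,231),.091); l1,l2=g((425,365),.091),g((600,283),.091)
ang=lambda a:np.arctan2(a[1],a[0])
kt=g((330,365),.131); 
for ax in ([.6535,.121],[.6533,.1198]):
    ax=np.array([*ax,0]); print("tip",np.hypot(*(t-ax)[:2]),ang(t-ax),"mark",ang((m1+m2)/2-ax),np.hypot(*((m1+m2)/2-ax)[:2]))
print("edges",ang(u2-u1),ang(l2-l1),"rib",ang(m2-m1))
# overlay check: predicted blade tip & mark pixels
a=cv2.imread("pics/c3.png"); ga=cv2.cvtColor(a,cv2.COLOR_BGR2GRAY)
roi=(ga[180:240,650:750]<150).astype(np.uint8); ys,xs=np.nonzero(roi); print("rib centroid",xs.mean()+650,ys.mean()+180)
```

```text
tip 0.08739514373862096 2.1123098323840233 mark 2.109095988792859 0.10834216848099401
tip 0.08832390474073717 2.103366424573961 mark 2.101894419773354 0.10927276465772719
edges 2.0961524036894605 2.127700574553736 rib 2.0784306321040598
rib centroid 698.2592592592592 210.38734567901236
```

The tip and the rib agree to about 0.003 rad. Now the rack.

Run:
```python
from h import *
r.move_pose([.40,-.36,.28],down(0.12))
c=cal("wrist"); im=r.grab_frame("wrist"); cv2.imwrite("pics/w4.png",im); np.savez("w4.npz",K=c[0],k=c[1],T=c[2])
print(r.get_state()['t'],proj(c,[[.3926,-.2659,.087],[.4035,-.3566,.087],[.4713,-.28,.087],[.4793,-.3365,.087]]))
```

```text
10.6 [[327.52877772 118.30519553]
 [327.12646292 210.92083705]
 [404.77085038 143.36237207]
 [402.93852632 200.64506976]]
```

View pics/w4.png

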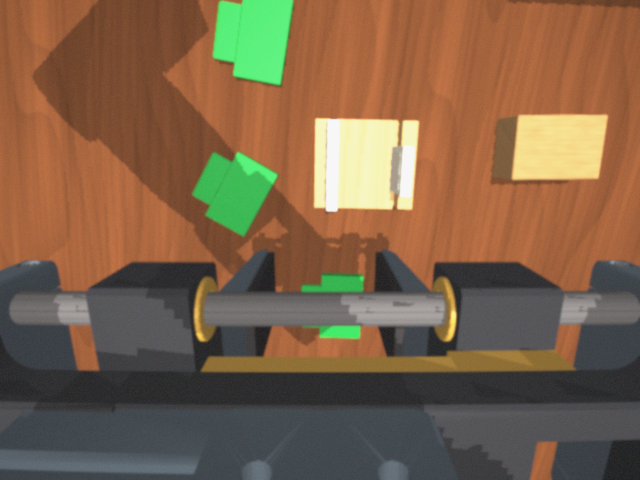

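The rack is at (315–418, 120–210), with the wide holder at (332, 119–211) and the small one at (402, 146–198). I'll zoom in to see which way the step faces.

```bash
python3 - <<'E'
from h import *
a=cv2.imread("pics/w4.png")
cv2.imwrite("pics/c4.png",cv2.resize(a[110:220,305:430],None,fx=5.4,fy=5.4,interpolation=cv2.INTER_CUBIC))
b=cv2.imread("pics/side0.png"); cv2.imwrite("pics/c5.png",cv2.resize(b[280:350,345:425],None,fx=7,fy=7,interpolation=cv2.INTER_CUBIC))
E
python3 -c "
import cv2,numpy as np
a=cv2.imread('pics/c4.png');b=cv2.imread('pics/c5.png')
h=max(a.shape[0],b.shape[0]); f=lambda i:cv2.copyMakeBorder(i,0,h-i.shape[0],0,0,0)
o=np.hstack([f(a),f(b)]); print(a.shape,o.shape); s=min(1,800/o.shape[1]); print(s); cv2.imwrite('pics/c45.png',cv2.resize(o,None,fx=s,fy=s,interpolation=cv2.INTER_AREA))"
```

```text
(594, 675, 3) (594, 1235, 3)
0.6477732793522267
```

View pics/c45.png

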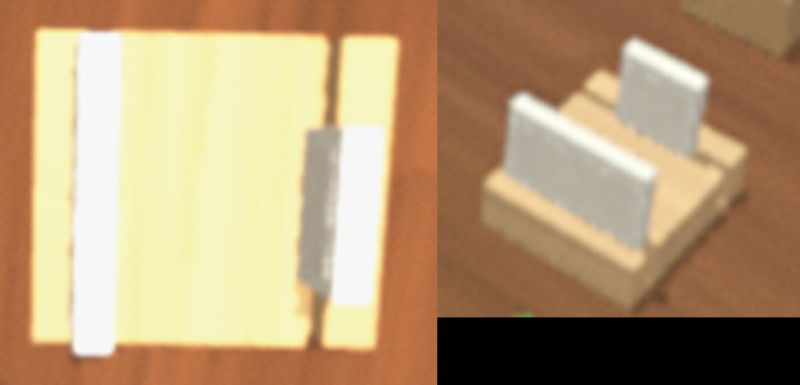

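Run:
```python
from h import *
d=np.load("w4.npz"); c=(d['K'],float(d['k']),d['T'])
g=lambda u,z:unproj(c,np.array(u)/(5.4*.64777)+[305,110],z)[0]
C=np.array([g(u,.032) for u in [(36,30),(398,37),(33,343),(377,348)]]); o=C.mean(0)
ex=(C[1]-C[0]+C[3]-C[2]); ex/=np.linalg.norm(ex); ey=np.array([-ex[1],ex[0],0])
print("rack",o.round(4),np.arctan2(ex[1],ex[0]),"size",[(np.linalg.norm(C[i]-C[j])).round(4) for i,j in((0,1),(2,3),(0,2),(1,3))])
def L(n,u,z): p=g(u,z); q=p-o; print(n,p.round(4),"rack-frame mm",(q@ex*1e3).round(1),(q@ey*1e3).round(1))
for n,u in [("w top far L",(80,33)),("w top far R",(122,33)),("w top near L",(73,355)),("w top near R",(114,355)),("s far L",(341,127)),("s far R",(383,127)),("s near L",(331,304)),("s near R",(371,304))]: L(n,u,.087)
L("groove far L",(328,40),.032);L("groove far R",(340,40),.032);L("groove near",(316,345),.032);L("small foot shadowface far",(305,130),.032)
L("dark sliver far",(76,45),.032);L("dark sliver near",(71,320),.032)
```

```text
rack [ 0.4423 -0.3081  0.032 ] 0.10685184817420887 size [np.float64(0.1162), np.float64(0.1167), np.float64(0.1014), np.float64(0.1012)]
w top far L [ 0.3931 -0.2669  0.087 ] rack-frame mm -44.5 46.2
w top far R [ 0.4047 -0.2655  0.087 ] rack-frame mm -32.9 46.4
w top near L [ 0.4023 -0.3573  0.087 ] rack-frame mm -45.0 -44.7
w top near R [ 0.4143 -0.3559  0.087 ] rack-frame mm -32.9 -44.5
s far L [ 0.4695 -0.2831  0.087 ] rack-frame mm 29.8 22.0
s far R [ 0.4814 -0.2816  0.087 ] rack-frame mm 41.7 22.2
s near L [ 0.4753 -0.3331  0.087 ] rack-frame mm 30.1 -28.4
s near R [ 0.4869 -0.3317  0.087 ] rack-frame mm 41.9 -28.2
groove far L [ 0.4723 -0.2554  0.032 ] rack-frame mm 35.5 49.2
groove far R [ 0.4762 -0.2549  0.032 ] rack-frame mm 39.4 49.3
groove near [ 0.485  -0.3537  0.032 ] rack-frame mm 37.6 -49.9
small foot shadowface far [ 0.4696 -0.2841  0.032 ] rack-frame mm 29.7 20.9
dark sliver far [ 0.3923 -0.2669  0.032 ] rack-frame mm -45.3 46.3
dark sliver near [ 0.4016 -0.3554  0.032 ] rack-frame mm -45.5 -42.7
```

The step faces the rack's -x, towards the robot: the header's front face is 7–8 mm before the groove's centre and the small holder's groove confirms the bias. No half turn is needed. I'll grip the holder, lift it, go above the slot and look.

```bash
cat >> h.py <<'E'
SY=0.102; SO=np.array([.5733,.1123]); EX=np.array([np.cos(SY),np.sin(SY)]); EY=np.array([-EX[1],EX[0]])
def tcp(x,y,zf,yaw=SY): # TCP for holder origin at shelf (x,y), foot height zf; grip point is at holder x=-3, 48 mm above foot is the TCP
    return [*(SO+EX*(x-.003)+EY*y),zf+.048]
def st(n):
    s=r.get_state(); p=np.array(s['eef_pos']); q=p[:2]-SO
    print(n,"t%.2f w%.4f F%s shelf x%.2f y%.2f footz%.2f"%(s['t'],s['grip_width'],np.round(s['ft_force'],1),(q@EX+.003)*1e3,q@EY*1e3,(p[2]-.048)*1e3))
E
python3 - <<'E'
from h import *
G=[.4028,-.3115]; yw=.106
r.command_gripper(.036)
r.move_pose([*G,.12],down(yw)); r.line_to([*G,.054],feed=.12); st("at"); s=r.get_state(); print(s['eef_pos'])
r.command_gripper(0); st("closed"); print(r.get_state()['eef_pos'])
r.line_to([*G,.20],feed=.15); st("lifted")
p=tcp(-.002,0,.16); r.move_pose(p,down(SY)); st("above")
c=cal("wrist"); im=r.grab_frame("wrist"); cv2.imwrite("pics/w6.png",im); np.savez("w6.npz",K=c[0],k=c[1],T=c[2])
E
```

```text
at t12.44 w0.0364 F[ 0.6 -0.8  0. ] shelf x-209.08 y-405.15 footz6.98
[ 0.40357126 -0.31233671  0.05497673]
closed t12.96 w0.0108 F[-4.7 -2.7  4.5] shelf x-211.01 y-404.35 footz6.32
[ 0.40157056 -0.3117399   0.05432032]
lifted t14.08 w0.0111 F[-0.2  0.4 -0.4] shelf x-210.03 y-403.75 footz151.07
above t15.75 w0.0107 F[-0.1 -1.2 -1.4] shelf x-2.09 y-1.07 footz159.97
```

View pics/w6.png

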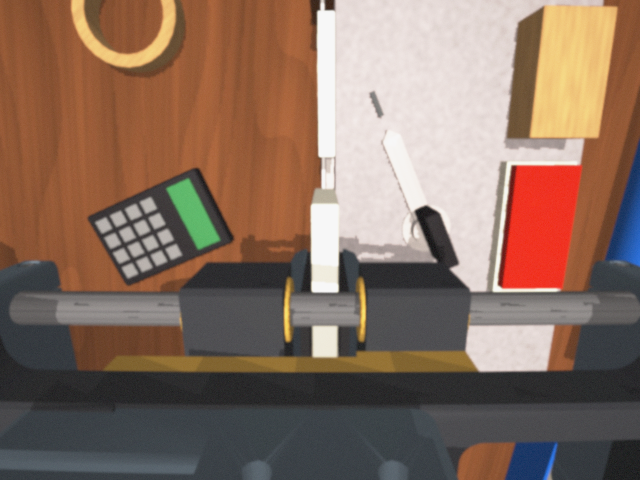

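The holder is held (width 10.8 mm), its header in line with the rail, and the blade (388,135) still points at the mark (376,103). While closing, the gripper was pushed to -x, which confirms the step faces the front. Now a guarded approach to the deck edge, then down.

Run:
```python
from h import *
r.line_to(tcp(-.006,0,.11),feed=.1); r.line_to(tcp(-.006,0,.080),feed=.06,threshold=6); st("front")
hit=r.line_to(tcp(.005,0,.080),feed=.015,threshold=3); st("edge %s"%hit)
if hit:
    p=np.array(r.get_state()['eef_pos']); b=p.copy(); b[:2]-=EX*.0003
    h2=r.line_to([b[0],b[1],.064+.048],feed=.02,threshold=8); st("down %s"%h2)
```

```text
front t17.10 w0.0109 F[-0.   0.1 -0.2] shelf x-5.95 y0.03 footz79.85
edge True t17.64 w0.0106 F[-0.   0.1 -0.4] shelf x0.71 y-0.05 footz79.38
down False t18.55 w0.0110 F[ 0.6 -0.9 -1.1] shelf x0.52 y-0.06 footz64.11
```

The foot dropped into the slot with no side load. Now press home.

Run:
```python
from h import *
p=np.array(r.get_state()['eef_pos']); b=p[:2]-EX*.0008
for z in (.058,.055,.052,.050,.049,.048,.047,.046):
    h=r.line_to([*b,z+.048],feed=.015,threshold=16); st("z%.3f %s"%(z,h))
    if h or r.get_state()['ft_force'][2]>17: break
r.dwell(.3); st("hold")
```

```text
z0.058 False t19.10 w0.0106 F[ 0.2 -0.2  0.2] shelf x-0.28 y-0.07 footz57.94
z0.055 False t19.45 w0.0105 F[0.1 0.4 1.9] shelf x0.10 y-0.04 footz55.49
z0.052 False t19.80 w0.0107 F[1.2 0.5 4.9] shelf x0.12 y-0.03 footz52.37
z0.050 False t20.08 w0.0110 F[ 0.2 -0.1  6.2] shelf x0.13 y-0.04 footz50.56
z0.049 False t20.33 w0.0111 F[ 0.3 -0.2  7.4] shelf x0.14 y-0.03 footz49.72
z0.048 False t20.58 w0.0111 F[-1.7  0.3  9.5] shelf x0.13 y-0.04 footz49.28
z0.047 False t20.83 w0.0108 F[-3.3  0.5 14.7] shelf x0.17 y-0.04 footz49.25
z0.046 False t21.08 w0.0110 F[-4.  -0.5 19.9] shelf x0.13 y-0.04 footz49.18
hold t21.38 w0.0108 F[-4.2 -0.2 20.4] shelf x0.16 y-0.05 footz49.21
```

The holder stopped hard on the lip at foot height 49.2 mm, after the strip's 2→7.4 N and then a steep rise to 20 N. One last look.

Run:
```python
from h import *
a=r.grab_frame("wrist"); b=r.grab_frame("side"); st("now")
o=np.hstack([cv2.resize(a[0:300,200:560],(400,333)),cv2.resize(b[150:270,235:379],(400,333),interpolation=cv2.INTER_CUBIC)])
cv2.imwrite("pics/f.png",o)
```

```text
now t21.48 w0.0109 F[-4.9 -0.1 20.2] shelf x0.15 y-0.02 footz49.18
```

View pics/f.png

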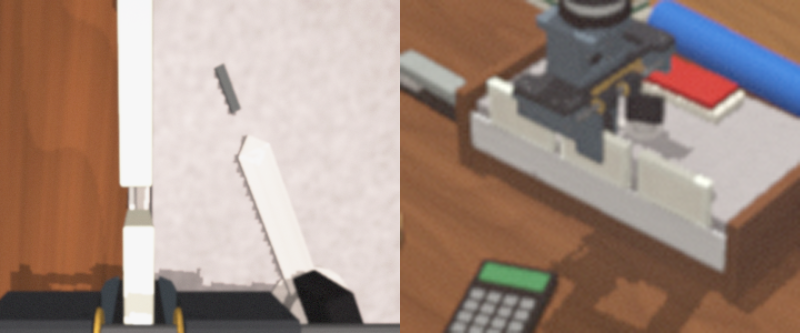

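The left half shows the blade tip (250,140) still in line with the mark (228,90), and the held header in line with the fitted holder. The right half shows the holder seated on the lip between its neighbours at the same height. Handing in.

```bash
python3 -c "
from h import *
r.hand_in(); st('end')"
```

```text
the job is handed in; nothing more can be done
the job is handed in; nothing more can be done
```

I turned the latch to its index mark, then took the wide holder from the rack and pressed it home between the two fitted holders. I handed the job in at about 21.5 s (limit 51 s), with the gripper still holding it down at about 20 N.

- **Latch:** after turning, the blade and the mark agreed to about 0.003 rad through the tip. Rougher readings from the blade's edges and the rib scattered by about ±0.03 rad. The last picture still shows the blade in line.
- **Holder:** I gripped it across its 11 mm header, with the stepped face to the front. After sliding down the deck edge the foot dropped into the slot freely. The strip's force then rose to about 7.4 N, and the holder stopped hard on the lip at a foot height of 49.2 mm (49 expected).
- **Fit in the picture:** the last side view shows it level with its two neighbours.
- **Other things:** nothing else was touched on purpose, and the motions showed no unexpected contact forces. I did not look at the rack and the small holder again after the lift.

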